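Cold brew from the tip-out bin into the delivery crate

ROBOT

A 6-joint arm with a two-finger parallel gripper is mounted at the origin on the work surface. World frame = base frame: x ahead of the robot, y to its left, z up, the work surface at z = 0. Lengths are in mm, angles in rad, forces in N, time in s.
With the tool pointing down it reaches from about 300 to 950 mm from the base axis. Payload 3.1 kg.
Tool frame: the origin (TCP) lies at the very end of the fingers, on their centre line; the grasp point (between the pads) lies 19 mm behind it; z points along the fingers, y is the line along which they close (so a half turn about z gives the same grasp; the last joint's range is limited). The gripper opens to 85 mm and grips with 20 to 120 N. Pads are 22 mm wide; open, the fingers measure 114 mm over their backs; the gripper's body (76 mm by 85 mm) begins 54 mm behind the grasp point. The pads swing forward as they close: fully open they stand 13 mm farther back than shut.
Start: joints at [-1.336, 0.308, 1.634, -0, 1.2, -0.07], TCP at [187.537, -596.206, 198.172] pointing down, gripper open.
Joint ranges: [-3.06, 3.06], [-0.79, 1.96], [0.05, 2.63], [-1.19, 4.34], [0.05, 2.64], [-2.94, 2.94]. Speed limits (rad/s): [2.79, 2.79, 3.14, 3.14, 3.14, 3.14].

INTERFACE

Orientations are given as a 3x3 rotation matrix whose columns are the frame's x, y, z axes.
In Python, from rig import r gives the robot as it stands.
- The arm moves only by the tool drive_tool, never from a script. Its arguments are lists of equal length, an entry for each row: "delta_pos": the shift along the tool's x, y, z in units of 40 mm (1.0 is 40 mm), a list of three; "yaw": the turn about the tool's z in units of 10 degrees (1.0 is 10 degrees). In form: {"delta_pos": [[dx, dy, dz], ...], "yaw": [yaw, ...]}. A call has 1 to 20 rows; each row is the pose to reach, as a shift and turn from the pose commanded when the call began, along the tool's axes at that moment; what a row does not reach only later rows make up. A row lasts 1/8 s, in which the tool goes at most 62.5 mm and 10.7 degrees, less where a joint would pass 70% of its speed; a pose out of reach is approached as far as the arm can. A call with a gripper value outside its range is refused whole. "gripper" is the opening, from 0 (shut) to 1 (fully open), set as the call begins (left out, the last holds). The fingers move at their own pace and stop on an object; "grip_force" is the grip in N (left out, the last holds). Time passes only in rows, so rows that repeat a pose let the fingers close. It gives the time, the measured TCP pose, the force, the opening and the grip force at its end, in the units of the state.
- r.get_obs(): the state, without advancing time (a new reading comes with each control period).
- r.get_image(name): name is "scene" or "side" or "wrist"; returns a dict with "frame" (420x560x3 uint8, red, green, blue), "fx", "fy", "cx", "cy" (pixels), "pose" (4x4, takes a point from camera to world coordinates). Camera axes: x right, y down, z forward; pixel columns grow to the right and rows downward; lengths in mm; the calibration is good to about 2 mm. The wrist camera is an equidistant fisheye: a pixel r from the principal point sees the ray r / f radians off the axis. A picture is of the moment at which its call begins. There is no depth.
- r.close_job(): hands the job in; it is judged then, once.
The state is a dict: "time": time; "q": joint angles; "qvel": joint speeds; "tau": joint torques, N m; "ee_pos": TCP position; "ee_rot": TCP orientation; "wrist_force": force on the tool from outside, world axes, zero at the start; "torque": the same for the moment, N m; "opening": finger opening in mm; "grasp_force": force on a finger pad.
Only numpy, scipy, OpenCV 4.12 (cv2) and the standard library are available. Lean on these libraries where they do the work, as an engineer would, in place of code of your own. Each camera call takes 0.05 s, during which the arm holds its last target. There are 200 camera calls.

TASK

Finish packing this delivery: press the front of the tip-out bottle bin until its touch latch lets go and it swings out, then take out the two cold-brew bottles (dark brown, black caps) and lower them gently, not dropping them, into the two empty cells of the crate, one in each, standing upright on the crate's floor. Leave the tea bottle in the bin and the bin open for refilling, and do not disturb the bottles already packed or the other things on the counter.

Things in the scene. Friction and masses are not known exactly. Their poses are not given: they have to be found in the camera images.
- bin (a joint): Green tip-out bin, hinged at the bottom front; rad: 0 shut and latched, 0.52 fully out (leaning 30 deg towards the robot), held there by its spring. Touch latch: press its front 3 to 6 mm in at the press mark (about 4 N; firm stop at -0.08 rad, 6 mm) and the latch lets go; back the finger off 100 mm and the bin follows, fully out within 1.5 s.
- bin_pad (a point): Centre of the round steel press mark (32 mm) on the bin's front panel, 94 mm above the counter when shut. Turns with the bin: x into the unit, y along the panel (left seen from the robot), z up the panel. Panel 240 wide, 10 thick, its upper edge 19 mm above this point. Behind it three slots 78 mm apart along y (middle one at y = 0), each 74 wide, 58 deep, floor 70 mm below.
- unit: Fixed counter unit holding the bin: wooden cheeks, clear cover; 130 deep x 268 wide x 191 mm high. Origin: centre of its underside; x from front to back, z up. Front at x = -65 mm (panel flush with it), hinge line x = -45, z = 24. The clear cover (z 185 to 191, from x = -40 back) is over the bottles: nothing comes out while the bin is shut.
- brew_1: Cold-brew bottle, dark brown, black cap, tan label, in one of the bin's slots (varies). 140 mm tall: body 54 mm wide up to 85 mm, shoulder to a 30 mm neck at 107 mm, cap 34 mm wide from 120 to 140 mm; about 0.3 kg. Origin: centre of the underside; z up the bottle's axis. Leans with the bin.
- brew_2: The other cold-brew bottle, the same in all, in another slot of the bin.
- tea: Green tea bottle with white cap in the remaining slot of the bin; same shape and size as brew_1. It stays in the bin.
- crate: Fixed grey six-cell crate, 212 x 143 x 85 mm high; walls, dividers, floor 5 mm. Origin: centre of its underside; three cells along x, two along y, each 64 x 64 mm, centres at x = -69, 0, 69, y = -34.5, 34.5 mm. Four cells are filled.
- cell_a (a point): centre of the floor of the first empty cell (5 mm above the counter; crate x = -69, y = -34.5 mm), axes as the crate's.
- cell_b (a point): centre of the floor of the second empty cell (crate x = 0, y = +34.5 mm), axes as the crate's.
- milk_1: oat milk bottle (white, blue cap) already standing in a cell of the crate; the same bottle shape, cap top 145 mm above the counter. Origin: centre of the underside.
- milk_2: oat milk bottle (white, blue cap) already standing in a cell of the crate; the same bottle shape, cap top 145 mm above the counter. Origin: centre of the underside.
- tea_1: green tea bottle (green, white cap) already standing in a cell of the crate; the same bottle shape, cap top 145 mm above the counter. Origin: centre of the underside.
- tea_2: green tea bottle (green, white cap) already standing in a cell of the crate; the same bottle shape, cap top 145 mm above the counter. Origin: centre of the underside.
- jug: steel milk jug with a handle, 85 mm wide, 100 mm high, standing to the right; leave alone. Origin: centre of the underside.
- paper_cup: lidded takeaway cup, 82 mm wide, 112 mm high, standing in front of the robot; leave alone. Origin: centre of the underside.
- shaker: steel cocoa shaker, 64 mm wide, 102 mm high, at the back; leave alone. Origin: centre of the underside.
There are look-alikes about, which are no part of the job. Leave any orange or yellow look-alike of the milk_2 alone.

How it is judged (in metres and radians):
On the way:
1. the bin has been released and has swung out (value of joint bin above 0.42 rad), for 0.2 s.
At the end, for the whole second after the job is handed in: A cold-brew bottle in each empty cell: axis within 12 mm of its centre, underside within 6 mm of its floor, within 7 deg of upright, released, at rest. Bin out (over 0.42 rad), tea bottle in its slot. The four packed bottles upright on their cell floors, moved under 20 mm ((((horizontal distance between brew_1 and cell_a below 0.012 m and z of brew_1 in the frame of cell_a below 0.006 m) and (horizontal distance between brew_2 and cell_b below 0.012 m and z of brew_2 in the frame of cell_b below 0.006 m)) or ((horizontal distance between brew_2 and cell_a below 0.012 m and z of brew_2 in the frame of cell_a below 0.006 m) and (horizontal distance between brew_1 and cell_b below 0.012 m and z of brew_1 in the frame of cell_b below 0.006 m))) and angle between each of brew_1, brew_2's own z axis and vertical below 0.12 rad and linear speed of each of brew_1, brew_2 below 0.02 m/s and contact force between the fingers and brew_1 below 0.05 N and contact force between the fingers and brew_2 below 0.05 N and value of joint bin above 0.42 rad and z of tea in the frame of bin_pad below -0.05 m and distance between tea and bin_pad below 0.14 m and z of each of milk_1, milk_2, tea_1, tea_2 in the frame of crate below 0.012 m and angle between each of milk_1, milk_2, tea_1, tea_2's own z axis and vertical below 0.15 rad and distance of each of milk_1, milk_2, tea_1, tea_2 from where it was at the start of the episode below 0.02 m); the robot touches nothing.
It fails at once if a cold-brew bottle is dropped or slammed into a cell (faster than 0.55 m/s in the cell) (((horizontal distance between brew_1 and cell_a below 0.03 m or horizontal distance between brew_1 and cell_b below 0.03 m) and z of brew_1 in the frame of crate below 0.09 m and linear speed of brew_1 above 0.55 m/s) or ((horizontal distance between brew_2 and cell_a below 0.03 m or horizontal distance between brew_2 and cell_b below 0.03 m) and z of brew_2 in the frame of crate below 0.09 m and linear speed of brew_2 above 0.55 m/s)).
It fails at once if one of the other things on the counter is knocked over or shifted by more than 30 mm (distance of any of jug, paper_cup, shaker from where it was at the start of the episode above 0.03 m or angle between any of jug, paper_cup, shaker's own z axis and vertical above 0.5 rad).
It also fails if it takes over 67 s, if anything falls off the work surface, if the arm or the gripper's body presses on something with over 40 N, if the wrist force passes 120 N, or if a joint passes its speed limit or range.

## Working session

There is one attempt and no reset: what is moved stays moved. The work goes in short steps, Python scripts to look and compute and a tool call to move; the robot and the scene stay as the last step left them, time stands still between calls to the robot, and variables do not carry over. Pictures are saved under pics/ and viewed, at most 10 in all, crops included, and the job is handed in when it is done.

Besides the shell and the picture viewer there is one more tool, called after "Request:" as name(argument=value, ...) on one line, values as JSON. drive_tool: Moves the arm, as the interface text tells. Its arguments: {"type":"object","properties":{"delta_pos":{"type":"array","items":{"type":"array","items":{"type":"number"}}},"yaw":{"type":"array","items":{"type":"number"}},"gripper":{"type":"number"},"grip_force":{"type":"number"}},"required":["delta_pos","yaw"]}

```bash
mkdir -p pics; cat > h.py <<'E'
import numpy as np, cv2
from rig import r
def snap(n,f):
    d=r.get_image(n); cv2.imwrite('pics/'+f,d['frame'][:,:,::-1]); np.savez('pics/'+f+'.npz',**d); return d
def load(f): return dict(np.load('pics/'+f+'.npz'))
def ray(d,u,v,fish=False):
    x=(u-d['cx'])/d['fx'];y=(v-d['cy'])/d['fy']
    if fish:
        t=np.hypot(x,y); s=np.sin(t)/max(t,1e-9); c=np.array([x*s,y*s,np.cos(t)])
    else: c=np.array([x,y,1.])
    P=d['pose']; return P[:3,3],P[:3,:3]@c
def atz(d,u,v,z,fish=False):
    o,w=ray(d,u,v,fish); return o+w*(z-o[2])/w[2]
def proj(d,p):
    P=d['pose']; c=P[:3,:3].T@(np.array(p)-P[:3,3]); return d['fx']*c[0]/c[2]+d['cx'],d['fy']*c[1]/c[2]+d['cy']
E
python3 - <<'E'
from h import *
a=snap('scene','s1.png');b=snap('side','d1.png')
cv2.imwrite('pics/both.png',cv2.resize(np.vstack([a['frame'],b['frame']])[:,:,::-1],(400,600)))
print(a['pose'],a['fx'],b['pose'],b['fx'],r.get_obs()['ee_rot'])
E
```

```text
[[ 6.53277744e-01 -7.11399393e-01  2.59112125e-01  2.56272790e+02]
 [-7.57109167e-01 -6.15506984e-01  2.18944882e-01 -3.35658573e+02]
 [ 3.72806638e-03 -3.39207984e-01 -9.40704016e-01  1.26555826e+03]
 [ 0.00000000e+00  0.00000000e+00  0.00000000e+00  1.00000000e+00]] 517.3963537358169 [[-8.04918264e-01 -3.43686511e-01  4.83721170e-01 -4.80589736e+01]
 [-5.93146155e-01  4.89177869e-01 -6.39439325e-01  7.73414552e+02]
 [-1.68590210e-02 -8.01613744e-01 -5.97604534e-01  8.57676695e+02]
 [ 0.00000000e+00  0.00000000e+00  0.00000000e+00  1.00000000e+00]] 518.6290241542407 [[ 9.53914536e-01  3.00078055e-01 -4.68255674e-04]
 [ 3.00078374e-01 -9.53912357e-01  2.04548688e-03]
 [ 1.67130850e-04 -2.09173307e-03 -9.99997798e-01]]
```

View pics/s1.png

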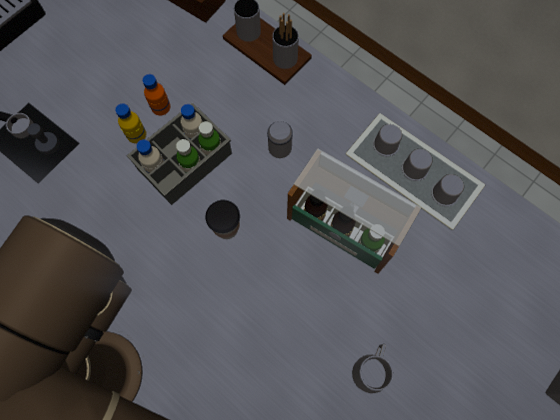

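View pics/d1.png

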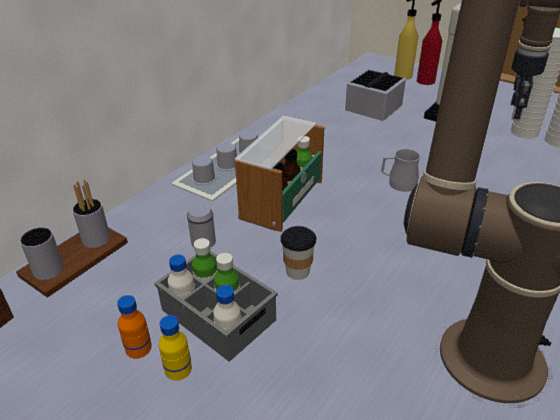

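The scene view shows the green bin unit at about (350,210), the crate at (180,152), the paper cup at (223,217), the shaker at (280,138) and the jug at (373,373). The orange and yellow look-alikes stand at (155,95) and (130,122), beside the crate. In the side view the crate is at (215,295) and the unit at (282,172). I'll take one enlarged crop of the crate and unit.

```bash
python3 - <<'E'
import cv2,numpy as np
a=cv2.imread('pics/s1.png');
c=cv2.convertScaleAbs(a[140:280,275:430],alpha=1.6)  # x5 -> 775x... 
d=cv2.convertScaleAbs(a[95:210,120:240],alpha=1.6)
A=cv2.resize(c,None,fx=3.8,fy=3.8,interpolation=cv2.INTER_CUBIC)
cv2.imwrite('pics/unit.png',cv2.resize(c,None,fx=4,fy=4,interpolation=cv2.INTER_CUBIC))
cv2.imwrite('pics/crate.png',cv2.resize(d,None,fx=5,fy=5,interpolation=cv2.INTER_CUBIC))
E
```

```text
(no output)
```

View pics/unit.png

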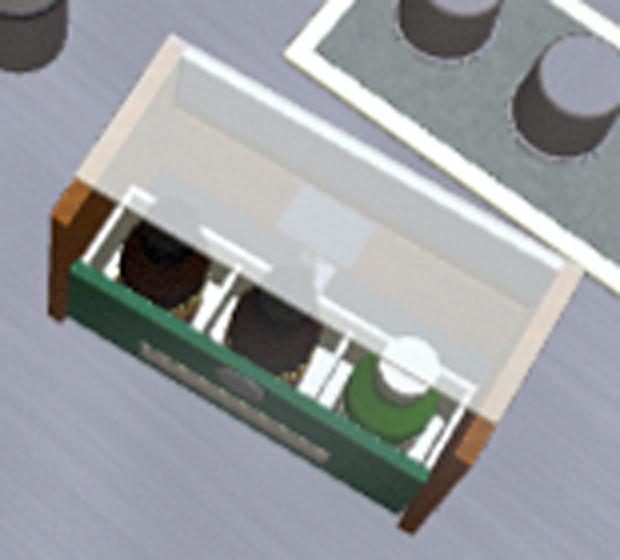

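View pics/crate.png

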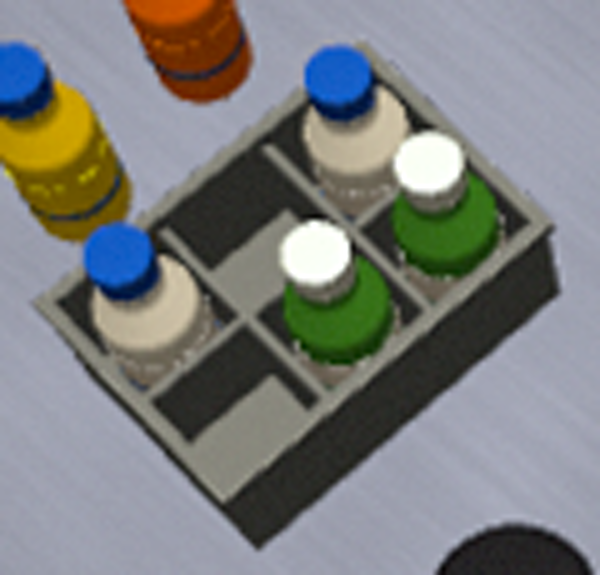

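Crop 1: the dark brown brew bottles are in the left slot (160,260) and middle slot (270,320). The white-capped tea is in the right slot (400,380), and the press mark is at (241,383). Crop 2: the empty cells are the near-left corner (240,430) and the far-middle cell (250,240). The milks in the crate are white, so the orange and yellow bottles outside it are the look-alikes to leave alone.

```bash
cat >> h.py <<'E'
def fit(d,uv,pts):
    from scipy.optimize import least_squares
    uv=np.array(uv,float);pts=np.array(pts,float)
    W=np.array([atz(d,*u,z)[:2] for u,z in zip(uv,pts[:,2])])
    def f(p):
        c,s=np.cos(p[2]),np.sin(p[2]); return (pts[:,:2]@np.array([[c,s],[-s,c]])+p[:2]-W).ravel()
    best=min((least_squares(f,[*W.mean(0),t]) for t in (0,1.5,3,-1.5)),key=lambda s:s.cost)
    return best.x,np.round(best.fun.reshape(-1,2),1)
def tow(p,x,y):
    c,s=np.cos(p[2]),np.sin(p[2]); return np.array([p[0]+c*x-s*y,p[1]+s*x+c*y])
E
python3 - <<'E'
from h import *
a=load('s1.png')
u=lambda x,y:(275+x/4-.4,140+y/4-.4)
k=lambda x,y:(120+x/5-.4,95+y/5-.4)
p,res=fit(a,[u(172,35),u(582,265),u(78,178),u(495,420)],[[65,134,191],[65,-134,191],[-40,134,191],[-40,-134,191]])
print('unit',p,res)
print('pad',tow(p,-65,0), 'pad img', atz(a,*u(241,383),94), 'hinge',tow(p,-45,0))
q,res=fit(a,[k(38,303),k(365,45),k(552,228),k(225,500)],[[-106,71.5,85],[106,71.5,85],[106,-71.5,85],[-106,-71.5,85]])
print('crate',q,res,'a',tow(q,-69,-34.5),'b',tow(q,0,34.5))
print('cup',atz(a,223,215,112),'jug',atz(a,373,373,100),'shaker',atz(a,280,130,102))
print(r.get_obs()['time'])
E
```

```text
unit [ 6.58400308e+02 -2.03060643e+02  1.53336580e-01] [[ 0.2  2.6]
 [ 1.2 -2.8]
 [-1.2  2.8]
 [-0.2 -2.6]]
pad [ 594.16295519 -212.98850909] pad img [ 594.48187709 -212.84931929   94.        ] hinge [ 613.92829445 -209.93378092]
crate [ 5.19062327e+02  2.28699458e+02 -9.57134495e-02] [[ 1.  -1.8]
 [-0.9 -1.2]
 [-0.6  1.6]
 [ 0.5  1.4]] a [447.08106762 200.95151525] b [522.35940111 263.04155073]
cup [456.23110021  14.89191456 112.        ] jug [ 407.81375373 -466.98066588  100.        ] shaker [716.32469658  63.16824478 102.        ]
0.1
```

```bash
cat >> h.py <<'E'
U=np.array([658.4,-203.1,.1533]); K=np.array([519.06,228.7,-.0957])
def go(xy,z,ang=None):
    "delta units (40mm) and yaw units to reach world xy,z, tool y axis at ang rad (mod pi)"
    o=r.get_obs(); R=np.array(o['ee_rot']); p=np.array(o['ee_pos'])
    d=R.T@(np.array([*xy,z])-p)/40
    a=np.arctan2(R[1,1],R[0,1]); y=0 if ang is None else -np.degrees((ang-a+np.pi/2)%np.pi-np.pi/2)/10
    print('from',np.round(p,1),'delta',np.round(d,3),'yaw',round(y,2),'q6',round(o['q'][5],2))
E
python3 - <<'E'
from h import *
go(tow(U,-145,0),198,U[2]); go(tow(U,-145,0),72,U[2])
E
```

```text
from [ 187.3 -595.4  197. ] delta [ 1.0593e+01 -6.3690e+00 -9.0000e-03] yaw -8.13 q6 -0.07
from [ 187.3 -595.4  197. ] delta [10.593 -6.362  3.141] yaw -8.13 q6 -0.07
```

Request:
drive_tool(delta_pos=[[0.6,-0.4,0],[1.9,-1.1,0],[3.2,-1.9,0],[4.5,-2.7,0],[5.8,-3.5,0],[7.1,-4.3,0],[8.4,-5.0,0],[9.6,-5.8,0],[10.3,-6.2,0.3],[10.6,-6.35,1.2],[10.6,-6.35,2.3],[10.6,-6.35,3.15],[10.6,-6.35,3.15],[10.6,-6.35,3.15]], yaw=[-0.4,-1.2,-2,-3,-4,-5,-6,-7,-7.6,-8.1,-8.13,-8.13,-8.13,-8.13], gripper=1)

```text
time: 1.85
ee_pos: [516.5, -227.1, 73.1]
ee_rot: [[-0.152, 0.988, 0.001], [0.988, 0.152, -0.001], [-0.001, 0.001, -1.0]]
wrist_force: [1.1, -0.8, -0.3]
opening: 85.8
grasp_force: 0.0
```

```bash
python3 - <<'E'
from h import *
o=r.get_obs();print(o['time'],o['ee_rot'],o['q'],o['opening'],o['wrist_force'])
go(tow(U,-122,0),72,U[2]); snap('side','d2.png');d=snap('scene','s2.png')
b=cv2.imread('pics/d2.png')[90:260,200:400]; c=cv2.imread('pics/s2.png')[140:310,255:455]
cv2.imwrite('pics/v2.png',cv2.resize(cv2.convertScaleAbs(np.hstack([b,c]),alpha=1.5),(800,340),interpolation=2))
E
```

```text
1.85 [[-1.52249814e-01  9.88341340e-01  1.17890383e-03]
 [ 9.88341732e-01  1.52250604e-01 -6.11883595e-04]
 [-7.84238672e-04  1.07200069e-03 -9.99999118e-01]] [-4.91458290e-01  3.43653848e-01  1.86922586e+00  2.10916787e-05
  9.27384813e-01 -6.44315628e-01] 85.77604934155647 [ 1.0724652  -0.76600914 -0.27612298]
from [ 516.5 -227.1   73.1] delta [0.052 0.548 0.028] yaw -0.0 q6 -0.64
```

View pics/v2.png

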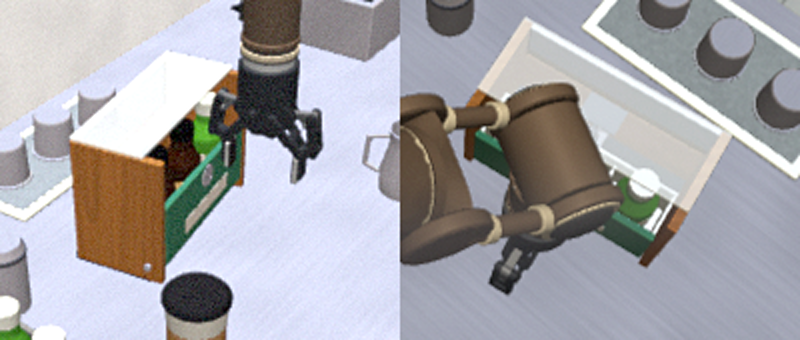

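The gripper hangs in front of the bin, with the near finger tip at (228,160) facing the press mark at (208,175) in the left crop. I'll press in small steps.

Request:
drive_tool(delta_pos=[[0.05,0.25,0],[0.05,0.45,0],[0.05,0.55,0],[0.05,0.6,0],[0.05,0.6,0]], yaw=[0,0,0,0,0])

```text
time: 2.58
ee_pos: [539.1, -220.9, 72.0]
ee_rot: [[-0.153, 0.988, -0.0], [0.988, 0.153, 0.0], [0.0, -0.0, -1.0]]
wrist_force: [-0.9, 0.1, 1.3]
opening: 85.5
grasp_force: 0.0
```

Request:
drive_tool(delta_pos=[[0,0.05,0],[0,0.1,0],[0,0.1,0]], yaw=[0,0,0])

```text
time: 2.95
ee_pos: [543.3, -220.5, 72.2]
ee_rot: [[-0.152, 0.988, 0.0], [0.988, 0.152, -0.0], [-0.0, 0.0, -1.0]]
wrist_force: [0.2, -0.1, 0.7]
opening: 85.5
grasp_force: 0.0
```

Request:
drive_tool(delta_pos=[[0,0.05,0],[0,0.1,0],[0,0.1,0]], yaw=[0,0,0])

```text
time: 3.32
ee_pos: [545.6, -219.9, 72.1]
ee_rot: [[-0.152, 0.988, -0.003], [0.988, 0.152, 0.0], [0.001, -0.003, -1.0]]
wrist_force: [-4.0, -0.4, 3.1]
opening: 84.9
grasp_force: 1.6
```

Request:
drive_tool(delta_pos=[[0,0.05,0],[0,0.1,0],[0,0.1,0]], yaw=[0,0,0])

```text
time: 3.7
ee_pos: [544.9, -219.7, 72.2]
ee_rot: [[-0.152, 0.988, -0.012], [0.988, 0.152, 0.001], [0.003, -0.012, -1.0]]
wrist_force: [-17.9, -1.7, 11.5]
opening: 85.1
grasp_force: 3.6
```

Request:
drive_tool(delta_pos=[[0,-0.3,0],[0,-1.2,0],[0,-2.4,0],[0,-3,0],[0,-3,0]], yaw=[0,0,0,0,0])

```text
time: 4.32
ee_pos: [430.9, -237.3, 71.9]
ee_rot: [[-0.151, 0.989, -0.001], [0.989, 0.151, 0.001], [0.001, -0.0, -1.0]]
wrist_force: [0.5, -1.0, -0.0]
opening: 85.3
grasp_force: 0.0
```

```bash
python3 - <<'E'
from h import *
snap('side','d3.png');d=snap('scene','s3.png')
b=cv2.imread('pics/d3.png')[90:260,200:400]; c=cv2.imread('pics/s3.png')[140:310,255:455]
cv2.imwrite('pics/v3.png',cv2.resize(cv2.convertScaleAbs(np.hstack([b,c]),alpha=1.5),(800,340),interpolation=2))
E
```

```text
(no output)
```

View pics/v3.png

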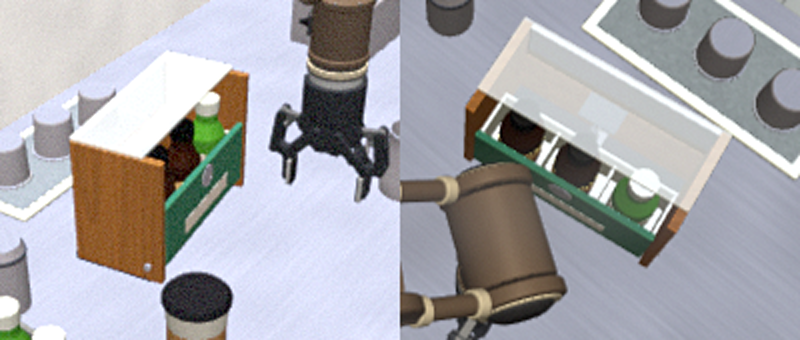

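The bin is tipping out: the panel has swung forward in both crops. Next I raise the tool and turn it for the grasp while the bin finishes opening.

```bash
python3 - <<'E'
from h import *
go(tow(U,-190,78),230,U[2]+np.pi/2); print(tow(U,-94.8,78),tow(U,-94.8,0))
E
```

```text
from [ 433.5 -237.9   72.6] delta [ 1.948  0.945 -3.935] yaw 9.0 q6 -0.74
[ 552.80114226 -140.49072557] [ 564.71176234 -217.5759844 ]
```

Request:
drive_tool(delta_pos=[[0,0,-0.6],[0.2,0.1,-1.8],[0.6,0.3,-3.0],[1.2,0.6,-3.8],[1.7,0.8,-3.95],[1.95,0.95,-3.95],[1.95,0.95,-3.95],[1.95,0.95,-3.95],[1.95,0.95,-3.95],[1.95,0.95,-3.95]], yaw=[0.5,1.5,2.5,3.5,4.5,5.5,6.5,7.5,8.5,9], gripper=0.7, grip_force=20)

```text
time: 5.68
ee_pos: [459.7, -154.3, 230.7]
ee_rot: [[0.989, 0.15, 0.002], [0.15, -0.989, -0.0], [0.002, 0.001, -1.0]]
wrist_force: [-1.1, -0.0, 1.3]
opening: 59.7
grasp_force: 0.0
```

```bash
python3 - <<'E'
from h import *
w=snap('wrist','w4.png');a=snap('side','d4.png');
print(w['pose'],w['fx'],w['cx'],w['cy'])
go(tow(U,-94.8,78),230)
for y in (78,0,-78): print('cap top side',np.round(proj(a,[*tow(U,-99.8,y),153.9])))
b=cv2.imread('pics/d4.png')[90:255,200:400];c=cv2.imread('pics/w4.png')
cv2.imwrite('pics/v4.png',cv2.convertScaleAbs(np.hstack([cv2.resize(b,(400,330),interpolation=2),cv2.resize(c,(400,300))[:, :] if 0 else cv2.resize(c,(400,330))]),alpha=1.4))
E
```

```text
[[ 1.50389822e-01 -9.52851164e-01 -2.63548023e-01  5.27123309e+02]
 [-9.88626763e-01 -1.44905607e-01 -4.02428636e-02 -1.44585173e+02]
 [ 1.55873195e-04  2.66602747e-01 -9.63806491e-01  4.08107960e+02]
 [ 0.00000000e+00  0.00000000e+00  0.00000000e+00  1.00000000e+00]] 325.19226210127806 283.69284823334505 211.71819122363829
from [ 459.6 -154.3  230.6] delta [2.357 0.016 0.018] yaw 0 q6 1.0
cap top side [303. 175.]
cap top side [315. 161.]
cap top side [327. 147.]
```

View pics/v4.png

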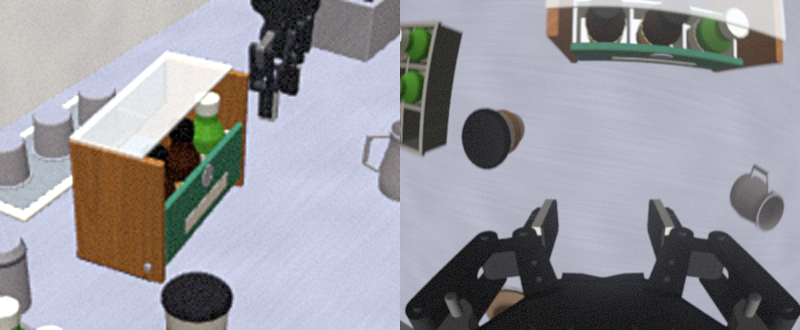

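The bin is in fact still shut: the panel still sits flush at (580,50) in the wrist view and the mark is still at (208,175). The 18 N contact was therefore not a clean press on the panel; probably the finger's knuckle met something above it. I'll press again about 30 mm lower, so the widest part of the finger back bears on the panel itself.

```bash
python3 - <<'E'
from h import *
go(tow(U,-150,0),42,U[2])
E
```

```text
from [ 459.6 -154.3  230.6] delta [0.968 1.963 4.717] yaw -8.99 q6 1.0
```

Request:
drive_tool(delta_pos=[[0,0.3,0],[0.0,1,0],[0,1.6,0.2],[0,1.96,1],[0,1.96,2.2],[0,1.96,3.4],[0.3,1.96,4.4],[0.6,1.96,4.7],[0.97,1.96,4.72],[0.97,1.96,4.72]], yaw=[-0.8,-1.8,-2.8,-3.8,-4.8,-5.8,-6.8,-7.8,-8.7,-9], gripper=1)

```text
time: 7.02
ee_pos: [510.6, -226.1, 41.1]
ee_rot: [[-0.158, 0.987, 0.001], [0.987, 0.158, -0.0], [-0.001, 0.001, -1.0]]
wrist_force: [0.1, -0.6, 0.8]
opening: 85.6
grasp_force: 0.0
```

Request:
drive_tool(delta_pos=[[0,0.2,0],[0,0.4,0],[0,0.6,0],[0,0.6,0]], yaw=[0,0,0,0])

```text
time: 7.52
ee_pos: [533.1, -222.6, 41.6]
ee_rot: [[-0.153, 0.988, 0.001], [0.988, 0.153, -0.0], [-0.001, 0.001, -1.0]]
wrist_force: [-1.1, 0.4, -0.4]
opening: 85.1
grasp_force: 0.0
```

```bash
python3 - <<'E'
from h import *
a=snap('side','d5.png');w=snap('wrist','w5.png')
go(tow(U,-122,0),42,U[2])
b=cv2.imread('pics/d5.png')[130:230,220:340];c=cv2.imread('pics/w5.png')
cv2.imwrite('pics/v5.png',cv2.convertScaleAbs(np.hstack([cv2.resize(b,(480,400),interpolation=2),cv2.resize(c,(320,400))]),alpha=1.5))
E
```

```text
from [ 532.1 -222.5   41.4] delta [-0.004  0.144 -0.016] yaw -0.0 q6 -0.62
```

View pics/v5.png

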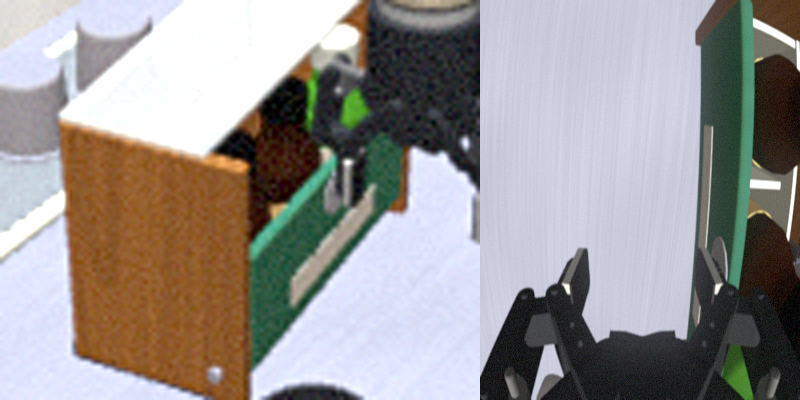

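The close view shows why: the open finger's knuckle (335,100 in the left crop) reaches over the panel's upper edge towards the bottle, while the tip (350,190) is still short of the mark. I'll back off and go lower, so the knuckle is at mark height and presses the panel.

Request:
drive_tool(delta_pos=[[0,-0.5,0],[0,-0.9,0],[0,-0.9,0.4],[0,-0.9,0.65],[0,-0.7,0.65],[0,-0.5,0.65],[0,-0.5,0.65]], yaw=[0,0,0,0,0,0,0])

```text
time: 8.5
ee_pos: [514.2, -225.8, 15.9]
ee_rot: [[-0.153, 0.988, 0.002], [0.988, 0.153, -0.001], [-0.001, 0.002, -1.0]]
wrist_force: [-0.4, 1.3, 0.7]
opening: 85.4
grasp_force: 0.0
```

Request:
drive_tool(delta_pos=[[0,0.1,0],[0,0.2,0],[0,0.2,0]], yaw=[0,0,0])

```text
time: 8.88
ee_pos: [520.0, -224.4, 15.5]
ee_rot: [[-0.153, 0.988, -0.001], [0.988, 0.153, 0.0], [0.0, -0.001, -1.0]]
wrist_force: [-2.2, -0.8, 1.9]
opening: 85.1
grasp_force: 0.0
```

Request:
drive_tool(delta_pos=[[0,0.05,0],[0,0.1,0],[0,0.1,0]], yaw=[0,0,0])

```text
time: 9.25
ee_pos: [522.6, -223.4, 14.9]
ee_rot: [[-0.152, 0.988, -0.003], [0.988, 0.152, 0.001], [0.001, -0.003, -1.0]]
wrist_force: [-4.0, -1.0, 2.0]
opening: 85.5
grasp_force: 0.0
```

Request:
drive_tool(delta_pos=[[0,0.05,0],[0,0.08,0],[0,0.08,0]], yaw=[0,0,0])

```text
time: 9.62
ee_pos: [525.4, -223.0, 15.0]
ee_rot: [[-0.152, 0.988, -0.004], [0.988, 0.152, 0.001], [0.002, -0.003, -1.0]]
wrist_force: [-7.2, -1.8, 2.5]
opening: 85.0
grasp_force: 0.0
```

Request:
drive_tool(delta_pos=[[0,-0.3,0],[0,-1.2,0],[0,-2.4,0],[0,-3.2,-0.3],[0,-3.2,-1.5],[0,-3.2,-2.8],[0,-3.2,-4.2],[0,-3.2,-5.2],[0,-3.2,-5.4]], yaw=[0,0,0,0,1,2,3,4,5])

```text
time: 10.75
ee_pos: [403.4, -244.5, 235.7]
ee_rot: [[0.664, 0.748, 0.008], [0.748, -0.664, -0.005], [0.001, 0.01, -1.0]]
wrist_force: [-0.4, -0.4, 0.0]
opening: 85.5
grasp_force: 0.0
```

```bash
python3 - <<'E'
from h import *
a=snap('side','d6.png');b=cv2.imread('pics/d4.png')
print(np.abs(a['frame'][130:220,270:330,::-1].astype(int)-b[130:220,270:330]).mean())
for z in (0,-.52):
  p=[*tow(U,-65,0),94] if z==0 else [*tow(U,-45-20*.868-70*.497,0),24-9.9+60.7]
  u,v=map(int,proj(a,p));print(u,v,a['frame'][v-2:v+3,u-2:u+3].mean((0,1)))
go(tow(U,-190,78),230,U[2]+np.pi/2)
E
```

```text
26.14320987654321
302 176 [10.04  7.96 10.04]
313 185 [ 67.68 106.76  92.52]
from [ 403.  -244.1  235.2] delta [ 2.589 -0.447  0.129] yaw 3.94 q6 0.09
```

Request:
drive_tool(delta_pos=[[0.5,-0.1,0],[1.2,-0.2,0],[2.0,-0.4,0],[2.6,-0.45,0.1],[2.6,-0.45,0.1]], yaw=[0.8,1.8,2.8,3.8,3.94], gripper=0.7)

```text
time: 11.42
ee_pos: [456.0, -151.4, 226.4]
ee_rot: [[0.986, 0.167, -0.001], [0.167, -0.986, 0.001], [-0.0, -0.001, -1.0]]
wrist_force: [-0.6, -0.3, 0.2]
opening: 59.9
grasp_force: 0.0
```

```bash
python3 - <<'E'
from h import *
a=snap('side','d7.png');w=snap('wrist','w7.png')
b=cv2.imread('pics/d7.png')
for y in (78,0,-78):
  u,v=np.round(proj(a,[*tow(U,-99.8,y),153.9])).astype(int); b[v,u]=(0,0,255)
c=cv2.imread('pics/w7.png')[0:210,100:460]
P=w['pose']
for y in (78,0,-78):
  q=P[:3,:3].T@(np.array([*tow(U,-99.8,y),153.9])-P[:3,3]);t=np.arctan2(np.hypot(q[0],q[1]),q[2])
  k=w['fx']*t/np.hypot(q[0],q[1]);u,v=int(k*q[0]+w['cx']),int(k*q[1]+w['cy']);print(u,v)
  cv2.circle(c,(u-100,v),1,(0,0,255),-1)
go(tow(U,-94.8,78),230)
b=b[120:260,240:360]
cv2.imwrite('pics/v7.png',cv2.convertScaleAbs(np.hstack([cv2.resize(b,(300,350),interpolation=2),cv2.resize(c,(500,350),interpolation=2)]),alpha=1.4))
E
```

```text
288 91
388 97
471 107
from [ 455.4 -152.8  226.8] delta [ 2.451  0.102 -0.081] yaw 0 q6 0.99
```

View pics/v7.png

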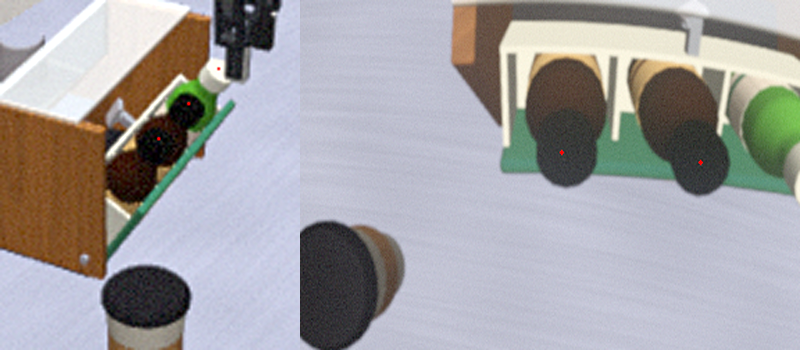

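The bin is out. In the wrist crop the black caps of the left and middle brews, (565,150) and (698,160), lie on my predicted marks. I'll take the left brew first.

Request:
drive_tool(delta_pos=[[0.5,0,0],[1.6,0.05,0],[2.3,0.1,0.2],[2.45,0.1,1.2],[2.45,0.1,2.2],[2.45,0.1,2.57],[2.45,0.1,2.57]], yaw=[0,0,0,0,0,0,0])

```text
time: 12.4
ee_pos: [552.9, -140.8, 123.7]
ee_rot: [[0.987, 0.163, -0.002], [0.163, -0.987, 0.001], [-0.002, -0.001, -1.0]]
wrist_force: [0.8, -0.2, 0.4]
opening: 59.8
grasp_force: 0.0
```

Request:
drive_tool(delta_pos=[[0,0,0],[0,0,0],[0,0,0],[0,0,0],[0,0,0]], yaw=[0,0,0,0,0], gripper=0.2, grip_force=25)

```text
time: 13.02
ee_pos: [554.7, -141.3, 126.6]
ee_rot: [[0.987, 0.163, 0.003], [0.163, -0.987, -0.001], [0.003, 0.002, -1.0]]
wrist_force: [-1.1, -1.1, 6.0]
opening: 17.3
grasp_force: 3.9
```

```bash
python3 - <<'E'
from h import *
go(tow(U,-95,78),124,U[2]+np.pi/2); o=r.get_obs();print(o['wrist_force'],o['opening'],o['grasp_force'])
E
```

```text
from [ 554.7 -141.3  126.6] delta [-0.048 -0.028  0.064] yaw 0.06 q6 1.08
[-1.09252059 -1.06250944  6.03767251] 17.255366215333634 3.8836575765162706
```

```bash
python3 - <<'E'
from h import *
w=snap('wrist','w8.png');a=snap('side','d8.png');s=snap('scene','s8.png')
def blobs(d,f,lo,hi):
    m=cv2.inRange(cv2.cvtColor(f,cv2.COLOR_RGB2HSV),lo,hi)
    n,l,st,c=cv2.connectedComponentsWithStats(m)
    for i in range(1,n):
        if st[i,4]>60: print(d,st[i],np.round(c[i]))
for n in ('7','8'):
    # brown: reddish hue, low-mid value ; brew bodies
    blobs('side'+n,load(f'd{n}.png')['frame'][120:260,240:360],(0,80,20),(15,255,75))
    blobs('wrist'+n,load(f'w{n}.png')['frame'],(0,50,20),(15,255,90))
    blobs('green'+n,load(f'w{n}.png')['frame'],(45,120,40),(70,255,255))
P=w['pose']
for y in (78,0,-78):
  q=P[:3,:3].T@(np.array([*tow(U,-99.8,y),153.9])-P[:3,3]);t=np.arctan2(np.hypot(q[0],q[1]),q[2])
  k=w['fx']*t/np.hypot(q[0],q[1]);print(y,'cap pred wrist8',k*q[0]+w['cx'],k*q[1]+w['cy'])
E
```

```text
side7 [54 46 19 11 63] [62. 50.]
side7 [ 41  60  21  18 180] [50. 68.]
wrist7 [ 212    2   41   72 1255] [235.  32.]
wrist7 [ 444   22   93   63 2294] [499.  55.]
wrist7 [ 263   35   58   40 1267] [291.  54.]
wrist7 [ 348   41   52   43 1113] [374.  59.]
wrist7 [142 136  29  51 377] [161. 158.]
wrist7 [125 383  36  24 244] [140. 392.]
green7 [   7   29   38   43 1134] [26. 50.]
green7 [ 425   53   47   37 1205] [447.  71.]
green7 [   0   84   33   43 1118] [ 16. 105.]
side8 [ 41  59  20  23 204] [50. 69.]
wrist8 [ 168  167   50   55 1645] [188. 186.]
wrist8 [ 245  168   81   67 3568] [285. 200.]
wrist8 [ 370  172   69   67 2751] [407. 203.]
wrist8 [528 181  32  25 440] [547. 191.]
wrist8 [116 253  27  56 527] [131. 278.]
green8 [ 468  178   61   62 2313] [502. 206.]
78 cap pred wrist8 280.3470940742354 274.1366672641419
0 cap pred wrist8 423.0028886232469 271.51763660961166
-78 cap pred wrist8 525.9763550655596 264.314146509971
```

```bash
python3 - <<'E'
from h import *
c=cv2.imread('pics/w8.png')[150:400,160:460]; b=cv2.imread('pics/d8.png')[120:220,250:350]
cv2.imwrite('pics/v8.png',cv2.convertScaleAbs(np.hstack([cv2.resize(c,(480,400),interpolation=2),cv2.resize(b,(320,400),interpolation=2)]),alpha=1.8))
E
```

```text
(no output)
```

View pics/v8.png

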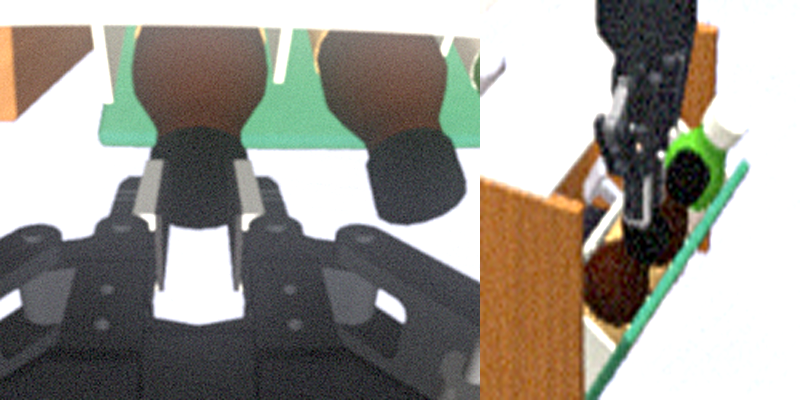

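The view (last one) shows the pads on either side of the left brew's cap and neck, at (150,190) and (245,190) in the left half. The reported opening and grip force don't match that, so I'll close fully and see what it stops on.

Request:
drive_tool(delta_pos=[[0,0,0],[0,0,0],[0,0,0],[0,0,0]], yaw=[0,0,0,0], gripper=0, grip_force=30)

```text
time: 13.68
ee_pos: [555.8, -141.6, 128.1]
ee_rot: [[0.987, 0.163, 0.006], [0.163, -0.987, -0.002], [0.005, 0.003, -1.0]]
wrist_force: [-0.7, 0.8, 10.6]
opening: 0.1
grasp_force: 5.4
```

The fingers closed completely and pushed upwards, and the side crop shows the tip resting on top of the cap. The tips therefore sit about 25 mm higher than nominal. I'll lift, reopen and go down further with force checks.

Request:
drive_tool(delta_pos=[[0,0,-0.5],[0,0,-1],[0,0,-1]], yaw=[0,0,0])

```text
time: 14.05
ee_pos: [554.7, -141.1, 166.4]
ee_rot: [[0.987, 0.163, 0.004], [0.163, -0.987, -0.001], [0.004, 0.002, -1.0]]
wrist_force: [0.3, 0.5, -0.0]
opening: -0.1
grasp_force: 0.0
```

Request:
drive_tool(delta_pos=[[0,0,0],[0,0,0],[0,0,0.4],[0,0,1.0],[0,0,1.4],[0,0,1.6],[0,0,1.6]], yaw=[0,0,0,0,0,0,0], gripper=0.7)

```text
time: 14.92
ee_pos: [552.7, -140.5, 99.7]
ee_rot: [[0.987, 0.163, -0.002], [0.163, -0.987, 0.001], [-0.001, -0.001, -1.0]]
wrist_force: [1.2, 0.6, 0.4]
opening: 59.8
grasp_force: 0.0
```

```bash
python3 - <<'E'
from h import *
w=snap('wrist','w9.png');snap('side','d9.png')
go(tow(U,-95,78),97,U[2]+np.pi/2)
P=w['pose'];o=r.get_obs();p=np.array(o['ee_pos']);R=np.array(o['ee_rot'])
def pw(X):
  q=P[:3,:3].T@(np.array(X)-P[:3,3]);t=np.arctan2(np.hypot(q[0],q[1]),q[2]);k=w['fx']*t/np.hypot(q[0],q[1]);return np.round([k*q[0]+w['cx'],k*q[1]+w['cy']])
print('cam rel tool',R.T@(P[:3,3]-p))
for z in (0,-19,-30): print(z,pw(p+R@[0,30,z]),pw(p+R@[0,-30,z]))
print('cap top',pw([*tow(U,-99.8,78),153.9]),'unit underside pt',pw([*tow(U,-65,134),0]))
E
```

```text
from [ 553.9 -140.9  101.1] delta [-0.03  -0.015  0.103] yaw 0.06 q6 1.08
cam rel tool [  67.68117218    0.30327715 -175.73169052]
0 [335. 242.] [232. 242.]
-19 [340. 255.] [227. 255.]
-30 [344. 263.] [223. 263.]
cap top [282. 298.] unit underside pt [219. 168.]
```

Request:
drive_tool(delta_pos=[[0,0,0],[0,0,0],[0,0,0],[0,0,0],[0,0,0]], yaw=[0,0,0,0,0], gripper=0.2, grip_force=25)

```text
time: 15.65
ee_pos: [553.8, -141.1, 101.5]
ee_rot: [[0.987, 0.163, 0.001], [0.163, -0.987, -0.001], [0.001, 0.001, -1.0]]
wrist_force: [-1.2, -0.6, 5.0]
opening: 33.1
grasp_force: 25.5
```

```bash
python3 - <<'E'
from h import *
a=load('d5.png'); 
for z in (42,55,70,85): print(z,np.round(proj(a,[*(np.array([532.5,-222.5])+48*np.array([np.cos(U[2]),np.sin(U[2])])),z])))
b=load('d8.png'); # fingertip seen at (640,225)/(3.2,4)
for z in (126,140,155): print(z,np.round(proj(b,[554.7,-141.3,z])))
print('tip8',250+(640-480)/3.2,120+225/4)
E
```

```text
42 [307. 194.]
55 [307. 190.]
70 [307. 186.]
85 [307. 181.]
126 [300. 184.]
140 [300. 179.]
155 [300. 174.]
tip8 300.0 176.25
```

The grip holds at 33 mm and 25 N, so it's on the cap. I'll draw the bottle out along the 30° lean.

Request:
drive_tool(delta_pos=[[-0.1,0,-0.17],[-0.3,0,-0.52],[-0.55,0,-0.95],[-0.8,0,-1.4],[-1.05,0,-1.83],[-1.3,0,-2.27],[-1.4,0,-3],[-1.4,0,-4],[-1.4,0,-4.6],[-1.4,0,-4.6],[-1.4,0,-4.6]], yaw=[0,0,0,0,0,0,0,0,0,0,0])

```text
time: 17.02
ee_pos: [496.5, -149.5, 283.2]
ee_rot: [[0.987, 0.163, -0.003], [0.163, -0.987, 0.001], [-0.003, -0.001, -1.0]]
wrist_force: [0.3, -0.1, -3.9]
opening: 33.2
grasp_force: 25.4
```

```bash
cat >> h.py <<'E'
def brown(f,roi=None):
    m=cv2.inRange(cv2.cvtColor(f,cv2.COLOR_RGB2HSV),(0,60,15),(15,255,90))
    n,l,st,c=cv2.connectedComponentsWithStats(m)
    for i in range(1,n):
        x,y,w,h,A=st[i]
        if A>60 and (roi is None or (roi[0]<=c[i][0]<=roi[1] and roi[2]<=c[i][1]<=roi[3])):
            (cx,cy),(a,b),t=cv2.minAreaRect(np.argwhere(l==i)[:,::-1].astype(np.float32)); print('brown',st[i],np.round(c[i]),'rect',round(a),round(b),round(t))
E
python3 - <<'E'
from h import *
o=r.get_obs();print(o['ee_pos'],o['opening'],o['grasp_force'],o['wrist_force'],o['torque'])
a=snap('side','d10.png');s=snap('scene','s10.png');w=snap('wrist','w10.png')
brown(a['frame'],(200,400,60,300)); print('w');brown(w['frame'])
p=np.array(o['ee_pos']);ux=np.array([np.cos(U[2]),np.sin(U[2]),0]);g=p+[0,0,43]
for t in (0,.26,.52):
    ax=-np.sin(t)*ux+[0,0,np.cos(t)]
    print(t,'side base/85',np.round(proj(a,g-ax*127)),np.round(proj(a,g-ax*45)),'scene',np.round(proj(s,g-ax*127)))
E
```

```text
[ 496.48836682 -149.46209949  283.18293835] 33.178529265634886 25.435250401496887 [ 0.33219692 -0.09462997 -3.85475928] [-0.02831731  0.09693294 -0.01521173]
brown [303 121  23  24 248] [313. 132.] rect 21 22 37
brown [254 145  54  86 902] [274. 194.] rect 38 87 20
brown [236 165  15  47 257] [244. 186.] rect 46 14 86
brown [294 166  21  19 194] [304. 175.] rect 18 17 53
w
brown [451  91  42  29 640] [474. 107.] rect 40 27 4
brown [336  93  43  32 728] [357. 108.] rect 29 41 81
brown [263 103  51  16 261] [289. 109.] rect 50 14 4
brown [ 245  152   85  100 5792] [287. 198.] rect 84 99 1
brown [175 177   9  27  99] [179. 189.] rect 26 8 88
0 side base/85 [323. 165.] [324. 134.] scene [288. 236.]
0.26 side base/85 [310. 160.] [319. 133.] scene [296. 224.]
0.52 side base/85 [299. 153.] [315. 130.] scene [304. 210.]
```

The bottle is out, with 3.9 N on the wrist and 25 N of grip, but it still leans about 30° in the pads (lateral moment ≈0.1 N·m). I'll set its lower edge on the clear counter in front of the bin and roll it upright there before going to the crate.

Request:
drive_tool(delta_pos=[[-0.5,0,0],[-1.4,0,0.4],[-1.9,0,1.4],[-1.9,0,2.7],[-1.9,0,3.9],[-1.9,0,4.4],[-1.9,0,4.6],[-1.9,0,4.6]], yaw=[0,0,0,0,0,0,0,0])

```text
time: 18.18
ee_pos: [422.8, -162.1, 100.3]
ee_rot: [[0.987, 0.163, -0.001], [0.163, -0.987, 0.0], [-0.001, -0.001, -1.0]]
wrist_force: [1.1, 0.7, -3.0]
opening: 32.8
grasp_force: 25.8
```

Request:
drive_tool(delta_pos=[[0,0,0.12],[0,0,0.25],[0,0,0.25]], yaw=[0,0,0])

```text
time: 18.55
ee_pos: [422.8, -162.1, 90.5]
ee_rot: [[0.987, 0.163, -0.0], [0.163, -0.987, 0.0], [-0.0, -0.0, -1.0]]
wrist_force: [-0.2, 0.2, -3.1]
opening: 33.1
grasp_force: 25.8
```

Request:
drive_tool(delta_pos=[[0,0,0.1],[0,0,0.2],[0,0,0.2]], yaw=[0,0,0])

```text
time: 18.92
ee_pos: [422.5, -161.9, 82.1]
ee_rot: [[0.987, 0.163, -0.001], [0.163, -0.987, 0.001], [-0.001, -0.001, -1.0]]
wrist_force: [0.1, 0.3, -2.7]
opening: 33.1
grasp_force: 25.8
```

Request:
drive_tool(delta_pos=[[0,0,0.1],[0,0,0.1]], yaw=[0,0])

```text
time: 19.18
ee_pos: [423.2, -162.8, 80.7]
ee_rot: [[0.987, 0.163, -0.001], [0.163, -0.987, -0.0], [-0.001, 0.0, -1.0]]
wrist_force: [-4.6, 0.7, 11.7]
opening: 32.8
grasp_force: 27.2
```

Request:
drive_tool(delta_pos=[[0.2,0,-0.04],[0.4,0,-0.09],[0.6,0,-0.12],[0.8,0,-0.14],[1.0,0,-0.15],[1.2,0,-0.15],[1.4,0,-0.13],[1.6,0,-0.1],[1.68,0,-0.08],[1.68,0,-0.08]], yaw=[0,0,0,0,0,0,0,0,0,0])

```text
time: 20.42
ee_pos: [491.6, -151.9, 83.0]
ee_rot: [[0.987, 0.163, 0.004], [0.163, -0.987, -0.001], [0.003, 0.002, -1.0]]
wrist_force: [-0.6, -0.4, 6.5]
opening: 33.0
grasp_force: 29.0
```

```bash
python3 - <<'E'
from h import *
o=r.get_obs();print(o['ee_pos'],o['torque'])
a=snap('side','d11.png');s=snap('scene','s11.png');w=snap('wrist','w11.png')
brown(a['frame'],(250,450,100,300)); print('w');brown(w['frame'],(220,350,100,260))
w=load('w11.png');P=w['pose'];p=np.array(o['ee_pos']);ux=np.array([np.cos(U[2]),np.sin(U[2]),0]);g=p+[0,0,42]
for t in (0,.17,.35,.52):
    ax=-np.sin(t)*ux+[0,0,np.cos(t)]
    X=g-ax*45;q=P[:3,:3].T@(X-P[:3,3]);th=np.arctan2(np.hypot(q[0],q[1]),q[2]);k=w['fx']*th/np.hypot(q[0],q[1])
    print(t,'side base/85',np.round(proj(a,g-ax*127)),np.round(proj(a,X)),'wrist85',np.round([k*q[0]+w['cx'],k*q[1]+w['cy']]))
E
```

```text
[ 491.60190411 -151.85455668   83.0463936 ] [-0.15487019  0.29855056  0.01296614]
brown [274 159  12  37 107] [280. 173.] rect 10 36 6
brown [294 165  18  22 203] [303. 175.] rect 21 17 85
brown [315 197  21  20 239] [326. 207.] rect 19 20 90
w
brown [ 250  213   69   60 1592] [287. 239.] rect 69 53 9
0 side base/85 [321. 230.] [323. 205.] wrist85 [283. 241.]
0.17 side base/85 [314. 227.] [320. 204.] wrist85 [283. 229.]
0.35 side base/85 [307. 223.] [317. 202.] wrist85 [283. 217.]
0.52 side base/85 [300. 218.] [315. 201.] wrist85 [283. 207.]
```

The bottle has rolled upright: the brown body lies at the 0° prediction in both cameras. I'll release it on the counter to settle and grip it again.

Request:
drive_tool(delta_pos=[[0,0,0],[0,0,0],[0,0,0],[0,0,-0.15],[0,0,-0.15]], yaw=[0,0,0,0,0], gripper=0.6)

```text
time: 21.2
ee_pos: [489.9, -151.5, 88.4]
ee_rot: [[0.987, 0.163, 0.001], [0.163, -0.987, -0.0], [0.001, 0.001, -1.0]]
wrist_force: [0.0, -0.7, 0.1]
opening: 51.4
grasp_force: 0.0
```

```bash
python3 - <<'E'
from h import *
o=r.get_obs();print(o['ee_pos'],o['wrist_force'],o['opening'])
w=snap('wrist','w12.png');a=snap('side','d12.png')
brown(w['frame'],(220,350,100,260));brown(a['frame'],(300,350,180,240))
# dark cap in wrist
f=w['frame'];print('cap col profile', [int(x) for x in f[250:330:8,283].mean(1)])
P=w['pose'];p=np.array(o['ee_pos'])
def pw(X):
  q=P[:3,:3].T@(np.array(X)-P[:3,3]);t=np.arctan2(np.hypot(q[0],q[1]),q[2]);k=w['fx']*t/np.hypot(q[0],q[1]);return np.round([k*q[0]+w['cx'],k*q[1]+w['cy']])
for dx in (-20,0,20):
  c=p[:2]+dx*np.array([.987,.163]); R=np.array(o['ee_rot'])[:2,:2]
  print(dx,'cap c,front,back',pw([*c,140]),pw([*(c+17*R[:,0]),140]),pw([*(c-17*R[:,0]),140]),'85 top body far edge',pw([*(c+27*R[:,0]),85]),'base far',pw([*(c+27*R[:,0]),0]))
E
```

```text
[ 489.89209057 -151.46044965   88.39453881] [ 0.01258603 -0.74022693  0.09398565] 51.36349653778754
brown [262 209  52  33 563] [289. 226.] rect 51 31 3
brown [315 195  20  22 253] [325. 206.] rect 20 20 72
cap col profile [38, 45, 43, 41, 32, 38, 45, 42, 49, 137]
-20 cap c,front,back [282. 323.] [282. 291.] [283. 350.] 85 top body far edge [283. 230.] base far [283. 197.]
0 cap c,front,back [282. 285.] [282. 249.] [282. 317.] 85 top body far edge [283. 197.] base far [283. 174.]
20 cap c,front,back [282. 243.] [282. 203.] [282. 279.] 85 top body far edge [283. 162.] base far [283. 150.]
```

Request:
drive_tool(delta_pos=[[0,0,0],[0,0,0],[0,0,0],[0,0,-0.5],[0,0,-1.6],[0,0,-3.0],[0,0,-4.2],[0,0,-4.3],[0,0,-4.3]], yaw=[0,0,0,0,0,0,0,0,0], gripper=0.2, grip_force=30)

```text
time: 22.42
ee_pos: [488.1, -150.7, 258.0]
ee_rot: [[0.987, 0.163, -0.003], [0.163, -0.987, 0.001], [-0.003, -0.002, -1.0]]
wrist_force: [-0.4, -0.9, -4.3]
opening: 32.8
grasp_force: 30.7
```

```bash
python3 - <<'E'
from h import *
o=r.get_obs();print(o['wrist_force'],o['torque'],o['opening'],o['time'])
go(tow(K,-69,-34.5),260,K[2]+np.pi/2); go(tow(K,0,34.5),260,K[2]+np.pi/2)
E
```

```text
[-0.36879027 -0.90184492 -4.2510704 ] [-0.04320936  0.05234352 -0.0145723 ] 32.75630646138595 22.425
from [ 488.1 -150.7  258. ] delta [ 0.418 -8.841 -0.037] yaw 1.48 q6 1.02
from [ 488.1 -150.7  258. ] delta [  2.528 -10.066  -0.04 ] yaw 1.48 q6 1.02
```

Request:
drive_tool(delta_pos=[[0,-0.5,0],[0.05,-1.4,0],[0.1,-2.5,0],[0.15,-3.6,0],[0.2,-4.7,0],[0.25,-5.8,0],[0.3,-6.9,0],[0.35,-7.9,0],[0.4,-8.5,0],[0.42,-8.84,0],[0.42,-8.84,0],[0.42,-8.84,0]], yaw=[0.1,0.3,0.5,0.7,0.9,1.1,1.3,1.4,1.48,1.48,1.48,1.48])

```text
time: 23.92
ee_pos: [448.0, 199.4, 258.9]
ee_rot: [[0.995, -0.095, -0.002], [-0.095, -0.995, -0.001], [-0.001, 0.001, -1.0]]
wrist_force: [0.1, -1.7, -3.1]
opening: 33.0
grasp_force: 30.8
```

```bash
python3 - <<'E'
from h import *
go(tow(K,-69,-34.5),178,K[2]+np.pi/2); o=r.get_obs();print(o['opening'],o['torque'],o['time'])
a=snap('side','d13.png');s=snap('scene','s13.png');w=snap('wrist','w13.png')
p=np.array(o['ee_pos'])
brown(a['frame'],(150,350,150,330));print('s');brown(s['frame'],(100,260,80,260))
b=p-[0,0,88.4]
for h in (0,40,85,100):print(h,'side',np.round(proj(a,b+[0,0,h])),'scene',np.round(proj(s,b+[0,0,h])))
E
```

```text
from [448.  199.4 258.9] delta [-0.024 -0.041  2.022] yaw 0.0 q6 2.0
33.01125785364752 [ 0.01635185  0.00678005 -0.00686114] 23.925
brown [269 156  17  75 380] [278. 195.] rect 14 74 3
brown [294 165  21  22 214] [304. 175.] rect 18 19 45
brown [235 217  31  29 427] [248. 231.] rect 30 28 0
brown [240 259  22  11  84] [251. 265.] rect 8 22 78
s
brown [145  83  26  33 345] [159. 103.] rect 31 20 69
brown [139 137  24  18 186] [152. 148.] rect 14 24 72
brown [214 224  25  14  71] [228. 233.] rect 9 25 72
0 side [249. 261.] scene [160. 160.]
40 side [248. 246.] scene [156. 153.]
85 side [246. 228.] scene [151. 144.]
100 side [246. 221.] scene [149. 141.]
```

Request:
drive_tool(delta_pos=[[-0.02,-0.04,0.5],[-0.02,-0.04,1.2],[-0.02,-0.04,1.8],[-0.02,-0.04,2.2],[-0.02,-0.04,2.5],[-0.02,-0.04,2.5]], yaw=[0,0,0,0,0,0])

```text
time: 24.82
ee_pos: [447.2, 201.7, 159.2]
ee_rot: [[0.995, -0.095, -0.002], [-0.095, -0.995, -0.0], [-0.002, 0.001, -1.0]]
wrist_force: [-0.8, 0.2, -3.4]
opening: 33.1
grasp_force: 30.7
```

Inside the rim with no extra force. I'll lower it slowly.

Request:
drive_tool(delta_pos=[[0,0,0.4],[0,0,0.8],[0,0,1.15],[0,0,1.4],[0,0,1.5],[0,0,1.5]], yaw=[0,0,0,0,0,0])

```text
time: 25.58
ee_pos: [447.7, 202.0, 99.5]
ee_rot: [[0.996, -0.095, -0.0], [-0.095, -0.996, -0.0], [-0.0, 0.0, -1.0]]
wrist_force: [0.4, 0.1, -2.8]
opening: 32.8
grasp_force: 30.8
```

Request:
drive_tool(delta_pos=[[0,0,0.1],[0,0,0.1]], yaw=[0,0])

```text
time: 25.82
ee_pos: [447.7, 202.0, 95.8]
ee_rot: [[0.996, -0.095, 0.0], [-0.095, -0.996, 0.0], [0.0, -0.0, -1.0]]
wrist_force: [0.4, 0.3, -3.0]
opening: 32.5
grasp_force: 30.8
```

Request:
drive_tool(delta_pos=[[0,0,0.05],[0,0,0.1],[0,0,0.1]], yaw=[0,0,0])

```text
time: 26.2
ee_pos: [448.7, 202.2, 93.0]
ee_rot: [[0.996, -0.095, 0.002], [-0.095, -0.996, 0.0], [0.002, -0.0, -1.0]]
wrist_force: [-0.9, -0.8, 4.9]
opening: 32.6
grasp_force: 31.4
```

Request:
drive_tool(delta_pos=[[0,0,0],[0,0,0],[0,0,0],[0,0,-0.5],[0,0,-1.6],[0,0,-2.8],[0,0,-3.5],[0,0,-3.5]], yaw=[0,0,0,0,0,0,0,0], gripper=0.6)

```text
time: 27.2
ee_pos: [449.8, 202.8, 234.6]
ee_rot: [[0.995, -0.095, 0.006], [-0.095, -0.996, 0.002], [0.006, -0.003, -1.0]]
wrist_force: [-0.0, -0.0, -0.9]
opening: 51.1
grasp_force: 0.0
```

```bash
python3 - <<'E'
from h import *
s=snap('scene','s14.png');a=snap('side','d14.png')
print('s');brown(s['frame'],(100,260,80,260));print('d');brown(a['frame'],(150,350,150,330))
c=tow(K,-69,-34.5)
for h in (5,90,145):print(h,'side',np.round(proj(a,[*c,h])),'scene',np.round(proj(s,[*c,h])))
for n,d in (('s',s),('d',a)):
  g=d['frame'].max(2);u,v=np.round(proj(d,[*c,145])).astype(int);m=(g[v-14:v+15,u-14:u+15]<45).astype(np.uint8)
  k,l,st,ce=cv2.connectedComponentsWithStats(m);print(n,'dark near cap',u-14,v-14,[(list(st[i]),np.round(ce[i])) for i in range(1,k) if st[i,4]>30])
go(tow(U,-95,0),228,U[2]+np.pi/2)
E
```

```text
s
brown [145  83  26  33 335] [159. 103.] rect 32 20 72
brown [156 165  22  19 162] [168. 176.] rect 14 20 54
brown [214 226  25  12  70] [227. 233.] rect 9 25 78
d
brown [266 146  30  66 259] [278. 177.] rect 15 70 16
brown [294 166  21  21 206] [304. 175.] rect 18 18 45
brown [270 194  13  24 135] [277. 205.] rect 24 11 86
brown [238 283  26  26 340] [250. 295.] rect 25 24 9
5 side [252. 319.] scene [173. 186.]
90 side [250. 291.] scene [166. 173.]
145 side [249. 272.] scene [161. 164.]
s dark near cap 147 150 [([np.int32(4), np.int32(0), np.int32(25), np.int32(29), np.int32(425)], array([17., 19.]))]
d dark near cap 235 258 [([np.int32(6), np.int32(10), np.int32(20), np.int32(19), np.int32(290)], array([15., 20.]))]
from [447.1 201.9 231. ] delta [ 3.915 10.162  0.074] yaw -1.42 q6 2.0
```

The first bottle stands in cell_a, with its body and cap on the predicted pixels. Now for the middle brew.

Request:
drive_tool(delta_pos=[[0.3,0.8,0],[0.8,2.1,0],[1.4,3.6,0],[2.0,5.1,0],[2.5,6.6,0],[3.1,8.0,0],[3.6,9.3,0],[3.9,10.1,0.2],[3.92,10.16,1.2],[3.92,10.16,2.3],[3.92,10.16,3.1],[3.92,10.16,3.25],[3.92,10.16,3.25]], yaw=[-0.1,-0.3,-0.5,-0.7,-0.9,-1.1,-1.3,-1.4,-1.42,-1.42,-1.42,-1.42,-1.42], gripper=0.7)

```text
time: 28.92
ee_pos: [564.7, -217.1, 100.8]
ee_rot: [[0.988, 0.152, -0.002], [0.152, -0.988, 0.001], [-0.002, -0.001, -1.0]]
wrist_force: [0.3, -0.3, 0.6]
opening: 60.1
grasp_force: 0.0
```

```bash
python3 - <<'E'
from h import *
go(tow(U,-95,0),101,U[2]+np.pi/2); print(r.get_obs()['wrist_force'])
E
```

```text
from [ 564.7 -217.1  100.8] delta [-0.006  0.013 -0.005] yaw -0.0 q6 0.98
[ 0.25603517 -0.34198119  0.61738782]
```

Request:
drive_tool(delta_pos=[[0,0,0],[0,0,0],[0,0,0],[0,0,0],[0,0,0]], yaw=[0,0,0,0,0], gripper=0.2, grip_force=25)

```text
time: 29.55
ee_pos: [566.4, -217.9, 103.6]
ee_rot: [[0.988, 0.152, 0.002], [0.152, -0.988, -0.001], [0.002, 0.002, -1.0]]
wrist_force: [-1.1, 0.3, 5.6]
opening: 32.9
grasp_force: 25.4
```

Request:
drive_tool(delta_pos=[[-0.1,0,-0.17],[-0.3,0,-0.52],[-0.55,0,-0.95],[-0.8,0,-1.4],[-1.05,0,-1.83],[-1.3,0,-2.27],[-1.5,0,-2.9],[-1.9,0,-3.5],[-2.6,0,-3.5],[-3.2,0,-3.3],[-3.3,0,-2.3],[-3.3,0,-1.0],[-3.3,0,-0.1],[-3.3,0,0.2],[-3.3,0,0.3],[-3.3,0,0.3]], yaw=[0,0,0,0,0,0,0,0,0,0,0,0,0,0,0,0])

```text
time: 31.55
ee_pos: [435.9, -238.3, 91.2]
ee_rot: [[0.988, 0.152, 0.002], [0.152, -0.988, -0.001], [0.002, 0.002, -1.0]]
wrist_force: [-0.2, -1.3, -2.5]
opening: 32.9
grasp_force: 25.7
```

Request:
drive_tool(delta_pos=[[0,0,0.1],[0,0,0.2],[0,0,0.2]], yaw=[0,0,0])

```text
time: 31.92
ee_pos: [435.3, -238.1, 82.8]
ee_rot: [[0.988, 0.153, 0.001], [0.153, -0.988, -0.001], [0.0, 0.001, -1.0]]
wrist_force: [-1.7, -0.2, 3.3]
opening: 32.7
grasp_force: 26.2
```

Request:
drive_tool(delta_pos=[[0.1,0,0.02],[0.3,0,-0.02],[0.5,0,-0.06],[0.7,0,-0.09],[0.9,0,-0.1],[1.1,0,-0.11],[1.3,0,-0.1],[1.5,0,-0.07],[1.65,0,-0.04],[1.68,0,-0.04]], yaw=[0,0,0,0,0,0,0,0,0,0])

```text
time: 33.17
ee_pos: [503.4, -227.8, 85.0]
ee_rot: [[0.988, 0.153, 0.003], [0.153, -0.988, -0.001], [0.003, 0.002, -1.0]]
wrist_force: [-0.7, 0.6, 5.3]
opening: 33.2
grasp_force: 28.0
```

```bash
python3 - <<'E'
from h import *
o=r.get_obs();print(o['torque'])
a=snap('side','d15.png');w=snap('wrist','w15.png')
brown(a['frame'],(290,450,100,300)); print('w');brown(w['frame'],(220,350,100,270))
P=w['pose'];p=np.array(o['ee_pos']);ux=np.array([np.cos(U[2]),np.sin(U[2]),0]);g=p+[0,0,42]
for t in (0,.17,.35,.52):
    ax=-np.sin(t)*ux+[0,0,np.cos(t)]
    print(t,'side base/85',np.round(proj(a,g-ax*127)),np.round(proj(a,g-ax*45)))
E
```

```text
[-0.00501422  0.36614816 -0.01997698]
brown [328 182  19  19 217] [337. 191.] rect 18 18 0
w
brown [ 252  213   70   57 1666] [287. 240.] rect 69 51 7
0 side base/85 [333. 214.] [334. 189.]
0.17 side base/85 [325. 211.] [332. 188.]
0.35 side base/85 [318. 207.] [329. 187.]
0.52 side base/85 [312. 203.] [327. 185.]
```

Upright, with the same signature as the first bottle. I'll release it, regrip and lift.

Request:
drive_tool(delta_pos=[[0,0,0],[0,0,0],[0,0,0],[0,0,-0.12],[0,0,-0.12]], yaw=[0,0,0,0,0], gripper=0.6)

```text
time: 33.9
ee_pos: [501.7, -227.5, 88.7]
ee_rot: [[0.988, 0.152, 0.001], [0.152, -0.988, -0.001], [0.001, 0.001, -1.0]]
wrist_force: [0.2, -0.5, 0.5]
opening: 51.3
grasp_force: 0.0
```

Request:
drive_tool(delta_pos=[[0,0,0],[0,0,0],[0,0,0],[0,0,-0.5],[0,0,-1.6],[0,0,-3.0],[0,0,-4.2],[0,0,-4.3],[0,0,-4.3]], yaw=[0,0,0,0,0,0,0,0,0], gripper=0.2, grip_force=30)

```text
time: 35.02
ee_pos: [500.3, -226.7, 258.5]
ee_rot: [[0.988, 0.152, -0.002], [0.152, -0.988, 0.001], [-0.002, -0.002, -1.0]]
wrist_force: [0.1, -0.3, -3.3]
opening: 32.7
grasp_force: 30.7
```

```bash
python3 - <<'E'
from h import *
o=r.get_obs();print(o['wrist_force'],o['torque'],o['opening'],o['time'])
go(tow(K,0,34.5),260,K[2]+np.pi/2)
E
```

```text
[ 0.08371119 -0.25474993 -3.31322531] [-0.00896633  0.05894351  0.04040206] 32.71604930137917 35.025
from [ 500.3 -226.7  258.5] delta [  2.41  -12.016  -0.022] yaw 1.42 q6 0.91
```

Request:
drive_tool(delta_pos=[[0.1,-0.5,0],[0.3,-1.4,0],[0.5,-2.6,0],[0.8,-3.9,0],[1.0,-5.2,0],[1.3,-6.5,0],[1.6,-7.8,0],[1.8,-9.1,0],[2.1,-10.3,0],[2.3,-11.3,0],[2.38,-11.8,0],[2.41,-12.02,0],[2.41,-12.02,0],[2.41,-12.02,0]], yaw=[0.1,0.2,0.35,0.5,0.65,0.8,0.95,1.1,1.25,1.35,1.42,1.42,1.42,1.42])

```text
time: 36.78
ee_pos: [522.9, 261.4, 259.3]
ee_rot: [[0.995, -0.096, -0.001], [-0.096, -0.995, -0.001], [-0.001, 0.001, -1.0]]
wrist_force: [0.8, -0.2, -3.5]
opening: 32.6
grasp_force: 30.8
```

```bash
python3 - <<'E'
from h import *
go(tow(K,0,34.5),160,K[2]+np.pi/2); o=r.get_obs();print(o['opening'],o['torque'],o['time'])
a=snap('side','d16.png');s=snap('scene','s16.png')
p=np.array(o['ee_pos'])
brown(a['frame'],(150,260,150,330));print('s');brown(s['frame'],(100,260,80,260))
b=p-[0,0,88.5]
for h in (0,40,85,100):print(h,'side',np.round(proj(a,b+[0,0,h])),'scene',np.round(proj(s,b+[0,0,h])))
E
```

```text
from [522.9 261.4 259.3] delta [-0.015 -0.042  2.482] yaw 0.0 q6 2.06
32.64262921656987 [-0.01789009 -0.02437699 -0.0159535 ] 36.775
brown [241 179   9  22  69] [246. 191.] rect 21 8 90
brown [182 220  28  29 438] [195. 233.] rect 27 28 5
brown [188 262  24  11  78] [200. 268.] rect 8 23 80
brown [238 283  26  26 345] [250. 295.] rect 25 25 90
s
brown [145  93  25  22 188] [159. 106.] rect 14 25 55
brown [155 165  22  19 155] [168. 175.] rect 15 22 65
brown [214 224  25  14  71] [228. 233.] rect 9 25 72
0 side [199. 264.] scene [164. 123.]
40 side [197. 248.] scene [160. 114.]
85 side [194. 230.] scene [156. 104.]
100 side [193. 224.] scene [154. 101.]
```

Aligned (body at (195,233), predicted (194,230)). Lowering.

Request:
drive_tool(delta_pos=[[-0.02,-0.04,0.5],[-0.02,-0.04,1.2],[-0.02,-0.04,1.8],[-0.02,-0.04,2.2],[-0.02,-0.04,2.5],[-0.02,-0.04,2.5]], yaw=[0,0,0,0,0,0])

```text
time: 37.62
ee_pos: [522.1, 263.9, 159.4]
ee_rot: [[0.995, -0.095, -0.002], [-0.095, -0.995, -0.001], [-0.001, 0.001, -1.0]]
wrist_force: [0.3, -0.2, -2.9]
opening: 33.0
grasp_force: 30.7
```

Request:
drive_tool(delta_pos=[[0,0,0.4],[0,0,0.8],[0,0,1.15],[0,0,1.4],[0,0,1.5],[0,0,1.55],[0,0,1.6],[0,0,1.6]], yaw=[0,0,0,0,0,0,0,0])

```text
time: 38.62
ee_pos: [522.8, 264.4, 96.5]
ee_rot: [[0.996, -0.095, 0.0], [-0.095, -0.996, 0.0], [0.0, -0.0, -1.0]]
wrist_force: [-0.6, 0.7, -2.7]
opening: 32.6
grasp_force: 30.8
```

Request:
drive_tool(delta_pos=[[0,0,0.05],[0,0,0.1],[0,0,0.1]], yaw=[0,0,0])

```text
time: 39.0
ee_pos: [523.5, 264.5, 93.6]
ee_rot: [[0.996, -0.095, 0.002], [-0.095, -0.996, 0.0], [0.002, -0.001, -1.0]]
wrist_force: [-1.5, -0.9, 4.5]
opening: 32.7
grasp_force: 31.3
```

On the floor; releasing, raising the tool and checking.

Request:
drive_tool(delta_pos=[[0,0,0],[0,0,0],[0,0,0],[0,0,-0.5],[0,0,-1.6],[0,0,-2.8],[0,0,-4],[0,0,-4.5],[-1,3,-4.5],[-1,3.5,-4.5],[-1,3.5,-4.5],[-1,3.5,-4.5]], yaw=[0,0,0,0,0,0,0,0,0,0,0,0], gripper=0.6)

```text
time: 40.5
ee_pos: [469.9, 128.2, 273.5]
ee_rot: [[0.995, -0.097, 0.002], [-0.097, -0.995, 0.001], [0.002, -0.001, -1.0]]
wrist_force: [0.3, 0.1, 0.7]
opening: 51.0
grasp_force: 0.0
```

```bash
python3 - <<'E'
from h import *
o=r.get_obs();print(o['time'],o['wrist_force'],o['opening'])
s=snap('scene','s17.png');a=snap('side','d17.png')
brown(a['frame'],(150,350,120,330))
for c in (tow(K,-69,-34.5),tow(K,0,34.5)):
  u,v=np.round(proj(a,[*c,138])).astype(int); m=(a['frame'][v-16:v+16,u-16:u+16].max(2)<45).astype(np.uint8)
  k,l,st,ce=cv2.connectedComponentsWithStats(m); i=1+np.argmax(st[1:,4]); print('cap pred',u,v,'seen',np.round(ce[i]+[u-16,v-16]),st[i,4],'body pred',np.round(proj(a,[*c,90])))
# compare packed caps, tea cap and bin before/after
o1=load('d1.png')['frame'];o7=load('d7.png')['frame']
def caps(f,lo,hi,roi):
  x0,x1,y0,y1=roi;m=cv2.inRange(cv2.cvtColor(f[y0:y1,x0:x1],cv2.COLOR_RGB2HSV),lo,hi);k,l,st,ce=cv2.connectedComponentsWithStats(m)
  return [tuple(np.round(ce[i]+[x0,y0],1)) for i in range(1,k) if st[i,4]>60]
for f in (o1,o7,a['frame']): print('blue',caps(f,(100,150,60),(125,255,255),(100,330,220,350)),'green',caps(f,(45,120,40),(70,255,255),(180,340,120,320)))
u,v=map(int,proj(a,[*tow(U,-45-20*.868-70*.497,0),24-9.9+60.7]));print('pad open',a['frame'][v-2:v+3,u-2:u+3].mean((0,1)))
E
```

```text
40.5 [0.26380603 0.07659516 0.66753451] 50.99762571460793
brown [302 128  22  29 259] [314. 140.] rect 19 30 7
brown [236 156  50  75 985] [266. 199.] rect 48 74 3
brown [238 284  27  25 330] [250. 295.] rect 24 25 45
brown [190 287  26  25 345] [203. 298.] rect 26 23 6
cap pred 249 274 seen [250. 280.] 357 body pred [250. 291.]
cap pred 200 277 seen [202. 282.] 378 body pred [202. 294.]
blue [(np.float64(177.2), np.float64(262.7)), (np.float64(224.7), np.float64(293.9)), (np.float64(126.5), np.float64(304.3)), (np.float64(169.0), np.float64(324.8))] green [(np.float64(303.1), np.float64(156.7)), (np.float64(214.2), np.float64(271.1))]
blue [(np.float64(177.2), np.float64(262.6)), (np.float64(224.7), np.float64(294.0)), (np.float64(126.5), np.float64(304.2)), (np.float64(169.0), np.float64(324.9))] green [(np.float64(318.1), np.float64(160.1)), (np.float64(214.2), np.float64(271.2))]
blue [(np.float64(177.3), np.float64(262.6)), (np.float64(224.7), np.float64(293.9)), (np.float64(126.4), np.float64(304.3)), (np.float64(169.0), np.float64(324.9))] green [(np.float64(316.2), np.float64(162.1)), (np.float64(204.4), np.float64(263.7)), (np.float64(226.4), np.float64(278.2))]
pad open [ 68.68 105.16  91.08]
```

```bash
python3 -c "
from rig import r
print(r.close_job())"
```

```text
the job is handed in; nothing more can be done
None
```

I handed in the job at about 40.5 s: the bin is open with the tea bottle still in it, and both cold-brew bottles stand upright and released in the two empty cells; last camera check: packed bottles unmoved, but jug, cup and shaker not re-measured; no verdict came back.

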